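# Sort two stand couplers with the bore gauge

## Robot

A 6-joint arm with a two-finger parallel gripper is mounted at the origin on the work surface. World frame = base frame: x ahead of the robot, y to its left, z up, the work surface at z = 0. Lengths are in mm, angles in degrees, forces in N, time in s.
With the tool pointing down it reaches from about 300 to 850 mm from the base axis. Payload 4.2 kg.
Tool frame: the origin (TCP) lies on the front face of the gripper's body, between the roots of the fingers; the fingertips stand 78 mm ahead of it and the grasp point (between the pads) lies 60 mm ahead of it; x points along the fingers, y is the direction in which the jaws open and shut, and the axes are right-handed (so a half turn about x gives the same grasp; the last joint's range is limited). The gripper opens to 91 mm and grips with 3 to 60 N. Pads are 32 mm wide; open, the fingers measure 118 mm over their backs; the gripper's body (76 mm by 178 mm) begins 60 mm behind the grasp point.
Start: joints at [-66.291, 18.312, 89.639, -0, 72.044, -1.146], TCP at [241.687, -521.749, 292.276] pointing down, gripper open.
Joint ranges: [-177.97, 177.97], [-48.28, 115.42], [12.27, 149.76], [-77.06, 257.06], [2.81, 150.46], [-146.56, 146.56]. Speed limits (degrees/s): [147.25, 147.25, 180, 180, 180, 180].

## Interface

Orientations are given as [roll, pitch, yaw] about the fixed x, y, z axes, in that order (R = Rz(yaw) Ry(pitch) Rx(roll)).
In Python, from workcell import status, viewer, env gives the robot as it stands. The module is installed in compiled form; this text tells all that it offers.
- The arm moves only by the tool move_arm, never from a script. Its argument "moves" is a list of rows, each a list of 3 entries, a list of its own where there are three numbers: the shift along the tool's x, y, z in cm, then the turn about the tool's x in rad, then the gripper's target within -1 to 1 (fully open at 1, half-way at 0, shut at -1). A call has 1 to 20 rows; each row is the pose to reach, as a shift and turn from the pose commanded when the call began, along the tool's axes at that moment; what a row does not reach only later rows make up. A row lasts 1/8 s, in which the tool goes at most 62.5 mm and 10.7 degrees, less where a joint would pass 70% of its speed; a pose out of reach is approached as far as the arm can. A call with a gripper value outside its range is refused whole. The fingers move at their own pace and stop on an object; "force" is the grip in N (left out, the last holds). Time passes only in rows, so rows that repeat a pose let the fingers close. It gives the time, the measured TCP pose, the force and the opening at its end, in the units of the state.
- status.state(): the state, without advancing time (a new reading comes with each control period).
- viewer.grab_frame(name): name is "side" or "top"; returns the picture (480x640x3 uint8, red, green, blue); there is no depth.
- viewer.get_calibration(name): a dict with "camera_matrix" (3x3 intrinsics, pixels), "eye" and "rotation" of the camera in the world. Camera axes: x right, y down, z forward; pixel columns grow to the right and rows downward; lengths in mm; the calibration is good to about 2 mm. A picture is of the moment at which its call begins. get_calibration takes no time and is no camera call.
- env.job_done(): hands the job in, once; it reports no verdict.
The state is a dict: "time_s": time; "qpos": joint angles; "qvel": joint speeds; "effort": joint torques, N m; "ee_pos": TCP position; "ee_rot": TCP orientation; "force": force on the tool from outside, world axes, zero at the start; "torque": the same for the moment, N m; "gripper_width": finger opening in mm.
Only numpy, scipy, OpenCV 4.12 (cv2) and the standard library are available. Lean on these libraries where they do the work, as an engineer would, in place of code of your own. Each camera call takes 0.05 s, during which the arm holds its last target.

## Task

Sort the two upright aluminium loudspeaker-stand couplers with the blue bore gauge. Slide the one that fits down through the gauge's ring until it stands on the gauge's foot plate, and stand the one that is too thick for the bore upright on the floor of the red reject tray.

Things in the scene. Friction and masses are not known exactly. Their poses are not given: they have to be found in the camera images.
- slim_coupler: The coupler that fits: a plain aluminium cylinder with two dark grooves, 30 mm in diameter and 100 mm tall, about 0.2 kg, standing upright and loose on the bench. Origin at the centre of its underside, z up along its axis.
- thick_coupler: The coupler that is too thick: the same look and height (100 mm) but 50 mm in diameter, about 0.4 kg, standing upright and loose on the bench. Origin at the centre of its underside, z up along its axis.
- gauge: Gauge fixed to the bench: dark steel foot plate 110 mm square, 8 mm thick; on three pillars a blue upright ring with a vertical bore 40 mm in diameter, from 22 mm above the bench, flaring from 48 mm up into a lead-in funnel whose rim (82 mm across outside, 70 inside) is 64 mm above the bench. Origin on the bench under the bore's centre, z up along the bore. The foot plate's top is 8 mm above the origin.
- tray: Red reject tray fixed to the bench, an open square box 140 x 140 mm outside, 130 x 130 mm inside, 30 mm high, walls and floor 5 mm thick. Origin at the centre of its underside on the bench, x and y along its sides, z up; its inner floor is 5 mm above the origin.

How it is judged:
By the outcome, as a careful person would: the job done as asked, in the order asked, and still so for the second after the job is handed in, with the robot touching nothing.
It also fails if it takes over 59 s, if anything falls off the work surface, if the arm or the gripper's body presses on something with over 40 N, if the wrist force passes 120 N, or if a joint passes its speed limit or range.

## Working session

There is one attempt and no reset: what is moved stays moved. The work goes in short steps, Python scripts to look and compute and a tool call to move; the robot and the scene stay as the last step left them, time stands still between calls to the robot, and variables do not carry over. Pictures are saved under pics/ and viewed, and the job is handed in when it is done.

Besides the shell and the picture viewer there is one more tool, called after ">>>" as a command line: name --argument value ..., lists and objects as JSON in quotes. move_arm: Moves the arm, as the interface text tells. Its arguments: {"type":"object","properties":{"moves":{"type":"array","items":{"type":"array"}},"force":{"type":"number"}},"required":["moves"]}

```bash
mkdir -p pics
python3 - <<'E'
from workcell import status, viewer
import cv2
s=status.state();print(s)
for n in("side","top"):
    im=viewer.grab_frame(n);cv2.imwrite(f"pics/{n}0.png",im[:,:,::-1]);c=viewer.get_calibration(n);print(n,c)
E
```

```text
{'time_s': 0.0, 'qpos': array([-6.62929408e+01,  1.83515567e+01,  8.97067289e+01, -4.83230813e-04,
        7.20417806e+01, -1.14719363e+00]), 'qvel': array([ 6.47929775e-02, -6.72632162e-02,  1.06560955e-01,  4.19014721e-02,
        6.04454327e-02,  2.79366667e-05]), 'effort': array([ 5.51122207e-05, -4.12457085e+01, -2.31971544e+01,  7.25796609e-02,
        4.56606550e-02, -1.60944396e-04]), 'ee_pos': array([ 241.52129531, -521.41921817,  291.41880299]), 'ee_rot': array([-90.88413688,  89.89993272, 113.97026535]), 'force': array([-0.15862796, -0.28870777,  0.09098503]), 'torque': array([0.0330637 , 0.01975099, 0.00772241]), 'gripper_width': 91.27693315734913}
side {'camera_matrix': array([[565.53558407,   0.        , 322.3024002 ],
       [  0.        , 565.53558407, 239.36743373],
       [  0.        ,   0.        ,   1.        ]]), 'eye': array([344.31947673, 590.60665738, 505.91282083]), 'rotation': array([-126.76399695,    1.07559835, -159.05044819])}
top {'camera_matrix': array([[551.78533724,   0.        , 320.60103865],
       [  0.        , 551.78533724, 234.38590081],
       [  0.        ,   0.        ,   1.        ]]), 'eye': array([409.40899358,  19.22889488, 918.31193274]), 'rotation': array([-169.73357808,   -1.63455784,  -89.00165408])}
```

View pics/side0.png

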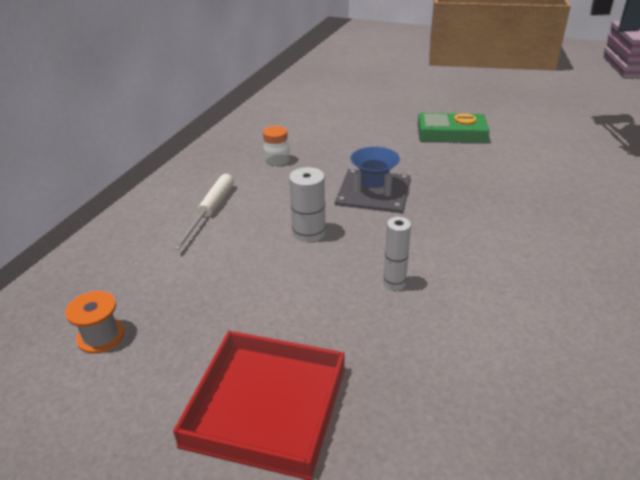

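View pics/top0.png

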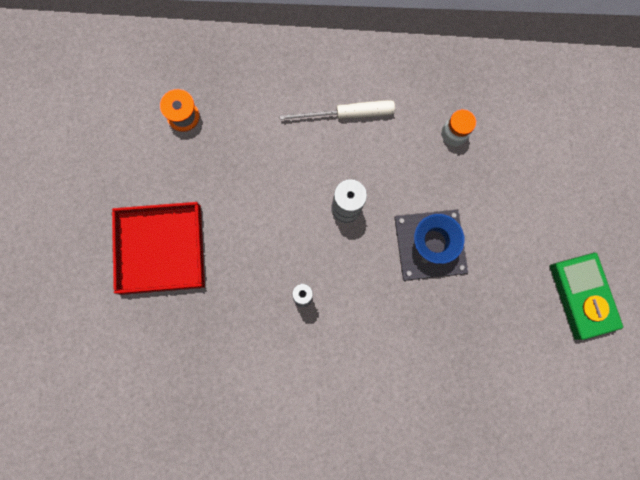

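The top view shows the thick coupler's top at about (350,195) px, the slim one's at (303,294), the gauge rim at (439,239) and the tray around (158,248). The side view agrees. Next I'll measure all four in both views.

```bash
cat > h.py <<'E'
import numpy as np, cv2
from scipy.spatial.transform import Rotation as R
from workcell import viewer,status
def cal(n):
    c=viewer.get_calibration(n);return c['camera_matrix'],np.array(c['eye']),R.from_euler('xyz',c['rotation'],degrees=True).as_matrix()
def ray(n,px,z):
    K,e,r=cal(n);px=np.atleast_2d(np.array(px,float));d=(r@np.linalg.inv(K)@np.c_[px,np.ones(len(px))].T).T
    return e+d*((z-e[2])/d[:,2])[:,None]
def proj(n,p):
    K,e,r=cal(n);q=(K@r.T@(np.atleast_2d(p)-e).T).T;return q[:,:2]/q[:,2:]
def big(m,box=None):
    m=m.astype(np.uint8)
    if box: k=np.zeros_like(m);x0,y0,x1,y1=box;k[y0:y1,x0:x1]=1;m=m*k
    cs,_=cv2.findContours(m,cv2.RETR_EXTERNAL,cv2.CHAIN_APPROX_NONE);return max(cs,key=cv2.contourArea)[:,0,:]
def circ(n,c,z):
    h=cv2.convexHull(c.astype(np.int32))[:,0,:]; p=ray(n,c,z)[:,:2].astype(np.float32); (q,r)=cv2.minEnclosingCircle(p);return np.round(q,1),round(2*r,1)
E
python3 - <<'E'
from h import *
t=cv2.imread('pics/top0.png');s=cv2.imread('pics/side0.png')
for n,im,bT,bS,bG in(("top",t,(325,170,375,212),(285,280,320,304),(390,200,475,290)),("side",s,(285,165,330,183),(380,214,415,228),(330,140,420,215))):
    hsv=cv2.cvtColor(im,cv2.COLOR_BGR2HSV);H,S,V=cv2.split(hsv)
    blue=(H>100)&(H<130)&(S>120);red=((H<6)|(H>174))&(S>170)
    c=big(blue,bG);print(n,'gauge',circ(n,c,64))
    if n=='top':
        for b in(bT,bS):
            for th in(190,200,210): print('coup',circ(n,big((V>th)&(S<40),b),100))
    c=big(red);r=cv2.minAreaRect(ray(n,c,30)[:,:2].astype(np.float32));print('tray',r)
    a=cv2.approxPolyDP(c,10,True)[:,0];print(a.tolist(),ray(n,a,30).round(0)[:,:2].tolist())
# side: hole px
print('side holes', ray("side",[[307,175],[399,223]],100).round(1).tolist(),'top holes',ray("top",[[350.5,194.5],[303,294]],100).round(1).tolist())
for nm,im,box in(("a",s,(270,140,430,300)),("b",t,(280,170,480,320))):
    x0,y0,x1,y1=box;cv2.imwrite(f'pics/crop{nm}.png',cv2.resize(im[y0:y1,x0:x1],None,fx=3.7,fy=3.7,interpolation=cv2.INTER_CUBIC))
E
```

```text
top gauge (array([ 562.7, -189.9]), 81.3)
coup (array([621.8, -45.8]), 49.3)
coup (array([621.5, -45.8]), 48.7)
coup (array([621.4, -45.7]), 48.0)
coup (array([469.2,  24.5]), 29.1)
coup (array([468.9,  24.6]), 28.6)
coup (array([469. ,  24.4]), 28.3)
tray ((544.0759887695312, 259.9429931640625), (140.70335388183594, 142.94009399414062), 5.987675189971924)
[[196, 202], [113, 209], [114, 292], [203, 286]] [[620.0, 202.0], [605.0, 336.0], [470.0, 323.0], [483.0, 183.0]]
side gauge (array([ 561.7, -191.2]), 73.9)
tray ((541.40380859375, 270.1234436035156), (142.0796661376953, 150.76551818847656), 5.9433369636535645)
[[229, 332], [175, 428], [179, 446], [309, 478], [290, 470], [310, 462], [342, 354], [331, 367], [239, 348], [195, 429], [179, 427]] [[618.0, 202.0], [606.0, 335.0], [592.0, 350.0], [464.0, 338.0], [483.0, 336.0], [469.0, 323.0], [484.0, 189.0], [489.0, 211.0], [596.0, 220.0], [587.0, 329.0], [603.0, 332.0]]
side holes [[620.6, -49.2, 100.0], [468.0, 22.3, 100.0]] top holes [[621.1, -46.2, 100.0], [468.0, 22.9, 100.0]]
```

View pics/cropa.png

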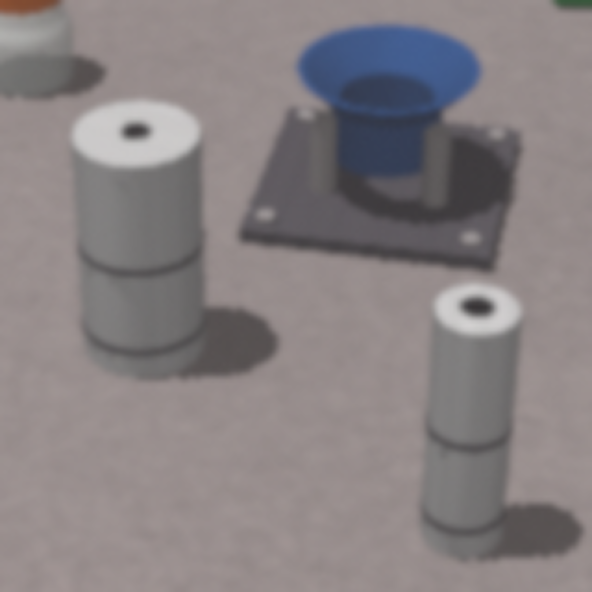

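View pics/cropb.png

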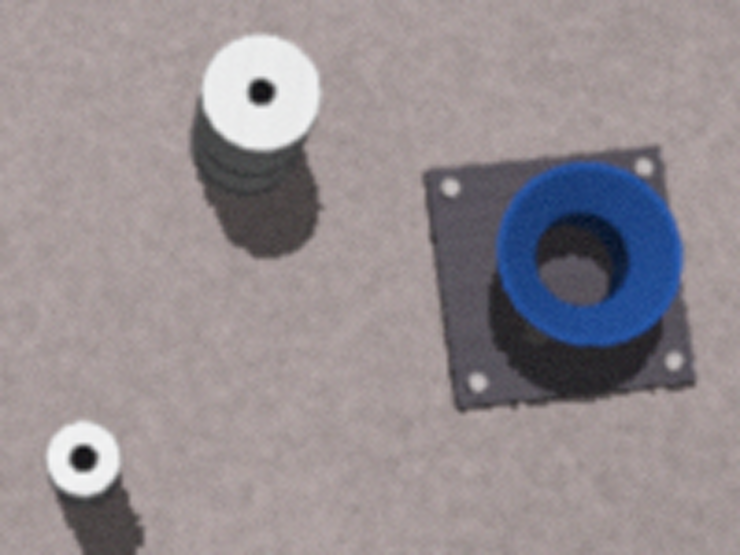

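```bash
cat >> h.py <<'E'
def shift(x,y,z,s=None):
    s=s or status.state();M=R.from_euler('xyz',s['ee_rot'],degrees=True).as_matrix()
    return (M.T@(np.array([x,y,z])-s['ee_pos'])/10).round(2)
def say(*pts):
    s=status.state();M=R.from_euler('xyz',s['ee_rot'],degrees=True).as_matrix();print('t',s['time_s'],s['ee_pos'].round(1),'w',round(s['gripper_width'],1),'F',s['force'].round(1),'q',s['qpos'].round(0));print('tool x,y,z in world\n',M.T.round(3))
    for p in pts: print(p,'->',shift(*p,s))
E
python3 -c "
from h import *
say((468.5,23.5,240),(468.5,23.5,142))"
```

```text
t 0.1 [ 241.6 -521.4  291.5] w 91.3 F [ 0.5 -0.5 -0.2] q [-66.  18.  90.  -0.  72.  -1.]
tool x,y,z in world
 [[-0.001  0.001 -1.   ]
 [ 0.42  -0.907 -0.002]
 [-0.907 -0.42  -0.   ]]
(468.5, 23.5, 240) -> [  5.22 -39.9  -43.5 ]
(468.5, 23.5, 142) -> [ 15.02 -39.88 -43.5 ]
```

>>> move_arm --moves '[[[2, -20, -21.8], 0, 1], [[5.2, -39.9, -43.5], 0, 1], [[5.2, -39.9, -43.5], 0, 1], [[5.2, -39.9, -43.5], 0, 1], [[5.2, -39.9, -43.5], 0, 1], [[5.2, -39.9, -43.5], 0, 1], [[5.2, -39.9, -43.5], 0, 1], [[5.2, -39.9, -43.5], 0, 1], [[5.2, -39.9, -43.5], 0, 1], [[5.2, -39.9, -43.5], 0, 1], [[5.2, -39.9, -43.5], 0, 1], [[5.2, -39.9, -43.5], 0, 1], [[5.2, -39.9, -43.5], 0, 1], [[5.2, -39.9, -43.5], 0, 1], [[5.2, -39.9, -43.5], 0, 1], [[5.2, -39.9, -43.5], 0, 1]]' --force 25

```text
time_s: 2.1
ee_pos: [468.6, 22.9, 240.3]
ee_rot: [116.0, 90.0, -39.2]
force: [0.5, 0.2, 0.2]
gripper_width: 91.4
```

```bash
python3 -c "
from h import *
say((468.5,23.5,142))
im=viewer.grab_frame('side');cv2.imwrite('pics/side1.png',im[:,:,::-1])"
```

```text
t 2.1 [468.6  22.9 240.3] w 91.4 F [0.5 0.2 0.2] q [  1.  11. 108.  -0.  61.  67.]
tool x,y,z in world
 [[ 0.    -0.    -1.   ]
 [ 0.42  -0.908  0.   ]
 [-0.908 -0.42  -0.   ]]
(468.5, 23.5, 142) -> [ 9.83 -0.06 -0.01]
```

View pics/side1.png

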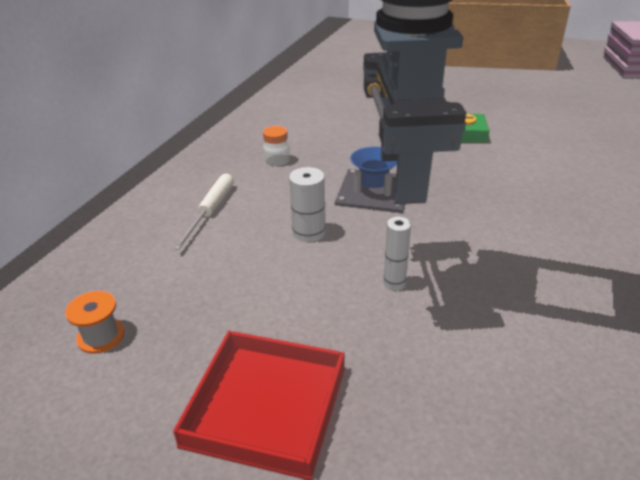

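The gripper hovers above the slim coupler at (397,255) px with the fingers clear. I'll go down and close.

>>> move_arm --moves '[[[3, 0, 0], 0, 1], [[6, 0, 0], 0, 1], [[8, -0.05, 0], 0, 1], [[9, -0.05, 0], 0, 1], [[9.8, -0.05, 0], 0, 1], [[9.8, -0.05, 0], 0, 1], [[9.8, -0.05, 0], 0, 0], [[9.8, -0.05, 0], 0, -0.3], [[9.8, -0.05, 0], 0, -0.3], [[9.8, -0.05, 0], 0, -0.5], [[9.8, -0.05, 0], 0, -0.5], [[9.8, -0.05, 0], 0, -1], [[9.8, -0.05, 0], 0, -1], [[9.8, -0.05, 0], 0, -1], [[9.8, -0.05, 0], 0, -1]]' --force 25

```text
time_s: 4.03
ee_pos: [468.5, 23.5, 142.2]
ee_rot: [64.5, 90.0, -90.6]
force: [0.5, -0.4, -0.5]
gripper_width: 29.6
```

```bash
python3 -c "
from h import *
say((468.5,23.5,242))"
```

```text
t 4.025 [468.5  23.5 142.2] w 29.6 F [ 0.5 -0.4 -0.5] q [  1.  18. 115.  -0.  47.  67.]
tool x,y,z in world
 [[-0.    -0.    -1.   ]
 [ 0.42  -0.907  0.   ]
 [-0.907 -0.42   0.   ]]
(468.5, 23.5, 242) -> [-9.98  0.01  0.  ]
```

>>> move_arm --moves '[[[-2, 0, 0], 0, -1], [[-5, 0, 0], 0, -1], [[-8, 0, 0], 0, -1], [[-10, 1, 0], 0, -1], [[-10, 3, 0.1], 0, -1], [[-10, 6, 0.1], 0, -1], [[-10, 9, 0.2], 0, -1], [[-10, 12, 0.2], 0, -1], [[-10, 15, 0.3], 0, -1], [[-10, 18, 0.4], 0, -1], [[-10, 20.5, 0.4], 0, -1], [[-10, 22.3, 0.5], 0, -1], [[-10, 23.4, 0.5], 0, -1], [[-10, 23.4, 0.5], 0, -1], [[-10, 23.4, 0.5], 0, -1], [[-10, 23.4, 0.5], 0, -1], [[-10, 23.4, 0.5], 0, -1]]'

```text
time_s: 6.15
ee_pos: [562.2, -190.4, 242.4]
ee_rot: [129.2, 90.0, -25.9]
force: [-0.4, -0.0, -2.2]
gripper_width: 29.4
```

```bash
python3 -c "
from h import *
say((562.5,-190.5,242))
for n in('side','top'):
  im=viewer.grab_frame(n);cv2.imwrite('pics/%s2.png'%n,im[:,:,::-1])
x=cv2.imread('pics/side2.png')[60:230,260:480];cv2.imwrite('pics/side2c.png',cv2.resize(x,None,fx=3.5,fy=3.5,interpolation=cv2.INTER_CUBIC))"
```

```text
t 6.15 [ 562.2 -190.4  242.4] w 29.4 F [-0.4 -0.  -2.2] q [-20.  22.  92.  -0.  66.  45.]
tool x,y,z in world
 [[ 0.    -0.    -1.   ]
 [ 0.421 -0.907  0.   ]
 [-0.907 -0.421 -0.   ]]
(562.5, -190.5, 242) -> [ 0.04  0.02 -0.02]
```

View pics/side2c.png

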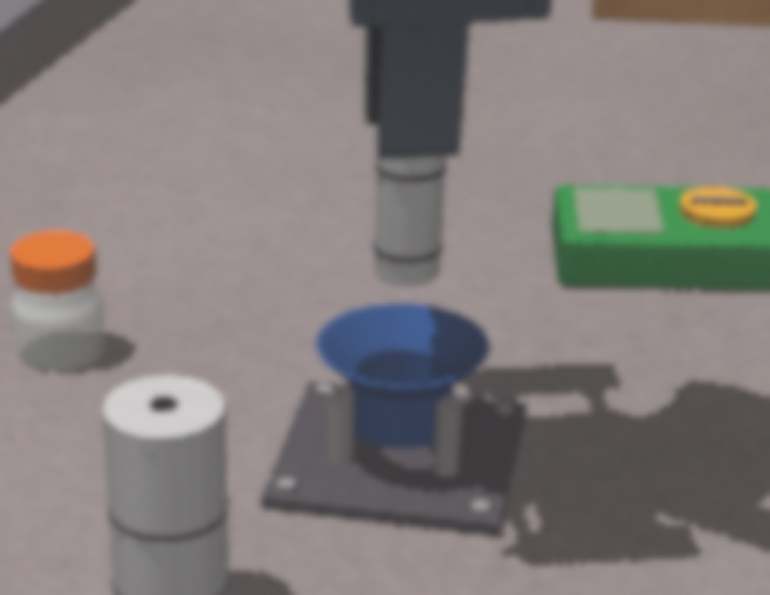

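View pics/top2.png

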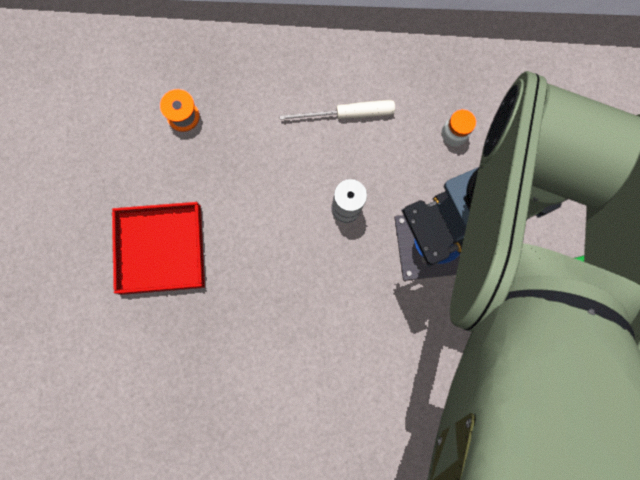

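```bash
python3 -c "
from h import *
f=lambda p:((proj('side',p)-[260,60])*3.5).round(0).tolist()
print(f([[562.2,-190.4,100],[562.2,-190.4,120],[562.5,-190.5,64],[562.5,-190.5,200]]))
im=cv2.imread('pics/side2.png')
for r in (118,122,126,130,134):
  g=im[r,355:400].mean(1); d=np.diff(cv2.GaussianBlur(g.reshape(1,-1),(3,1),0)[0]);print(r,g.round(0).astype(int).tolist())
"
```

```text
[[404.0, 273.0], [405.0, 232.0], [400.0, 344.0], [412.0, 56.0]]
118 [147, 147, 148, 148, 149, 149, 149, 148, 146, 145, 144, 141, 133, 127, 127, 127, 126, 125, 124, 121, 118, 117, 115, 115, 115, 115, 114, 112, 110, 106, 108, 121, 137, 145, 145, 145, 146, 146, 147, 148, 148, 149, 149, 148, 148]
122 [149, 149, 148, 148, 148, 148, 148, 148, 147, 148, 147, 143, 135, 128, 127, 126, 125, 125, 124, 124, 122, 119, 117, 116, 115, 114, 113, 111, 109, 107, 110, 123, 139, 146, 147, 147, 147, 148, 148, 147, 147, 147, 147, 147, 147]
126 [149, 150, 149, 149, 150, 150, 150, 150, 149, 148, 146, 140, 132, 126, 127, 125, 124, 124, 124, 123, 121, 118, 117, 115, 114, 114, 112, 110, 108, 107, 112, 127, 142, 147, 148, 148, 148, 147, 147, 149, 148, 148, 148, 147, 147]
130 [150, 150, 150, 149, 148, 148, 149, 148, 148, 146, 139, 125, 114, 115, 121, 123, 123, 123, 123, 121, 120, 118, 117, 115, 115, 113, 112, 108, 104, 100, 102, 120, 139, 146, 147, 148, 148, 148, 148, 147, 148, 148, 148, 148, 148]
134 [149, 148, 148, 149, 149, 148, 148, 148, 149, 148, 147, 139, 124, 110, 104, 101, 94, 88, 87, 86, 86, 86, 86, 86, 87, 88, 88, 89, 92, 99, 115, 135, 145, 147, 147, 148, 148, 149, 149, 148, 148, 148, 147, 147, 147]
```

The coupler's axis at crop x≈408 and the rim centre at ≈403 have the same offset from prediction, so they line up within about 1 mm. I'll lower it slowly.

>>> move_arm --moves '[[[1.5, 0, 0], 0, -1], [[3, 0, 0], 0, -1], [[4, 0, 0], 0, -1], [[4.8, 0, 0], 0, -1], [[5.5, 0, 0], 0, -1], [[6, 0, 0], 0, -1], [[6, 0, 0], 0, -1], [[6, 0, 0], 0, -1]]'

```text
time_s: 7.25
ee_pos: [562.5, -190.9, 182.6]
ee_rot: [132.0, 89.9, -23.1]
force: [-0.0, -0.2, -2.1]
gripper_width: 29.2
```

>>> move_arm --moves '[[[0.8, 0, 0], 0, -1], [[1.5, 0, 0], 0, -1], [[2.1, 0, 0], 0, -1], [[2.6, 0, 0], 0, -1], [[2.9, 0, 0], 0, -1], [[2.9, 0, 0], 0, -1], [[2.9, 0, 0], 0, -1]]'

```text
time_s: 8.12
ee_pos: [562.5, -190.9, 153.5]
ee_rot: [129.1, 90.0, -26.1]
force: [-0.7, -0.3, -2.7]
gripper_width: 29.2
```

>>> move_arm --moves '[[[0.15, 0, 0], 0, -1], [[0.3, 0, 0], 0, -1], [[0.3, 0, 0], 0, -1], [[0.3, 0, 0], 0, -1]]'

```text
time_s: 8.62
ee_pos: [562.3, -190.9, 150.3]
ee_rot: [103.1, 90.0, -52.1]
force: [-0.1, 1.2, -2.3]
gripper_width: 29.4
```

>>> move_arm --moves '[[[0.05, 0, 0], 0, -1], [[0.1, 0, 0], 0, -1], [[0.1, 0, 0], 0, -1]]'

```text
time_s: 9.0
ee_pos: [562.4, -190.9, 150.2]
ee_rot: [133.8, 90.0, -21.3]
force: [-1.2, 1.3, 4.2]
gripper_width: 29.6
```

Force has gone from −2.3 to +4.2 N, so the coupler is resting on the foot plate. I'll release it gently and rise.

>>> move_arm --moves '[[[0.1, 0, 0], 0, -0.6], [[0.1, 0, 0], 0, -0.3], [[0.1, 0, 0], 0, 0], [[0.1, 0, 0], 0, 1], [[0.1, 0, 0], 0, 1], [[0.1, 0, 0], 0, 1], [[0.1, 0, 0], 0, 1], [[0.1, 0, 0], 0, 1], [[-1, 0, 0], 0, 1], [[-3, 0, 0], 0, 1], [[-6, 0, 0], 0, 1], [[-9, 0, 0], 0, 1], [[-9, 0, 0], 0, 1], [[-9, 0, 0], 0, 1]]'

```text
time_s: 10.75
ee_pos: [561.8, -190.7, 238.8]
ee_rot: [-38.5, 89.9, 166.4]
force: [0.3, -0.1, -1.2]
gripper_width: 91.1
```

```bash
python3 -c "
from h import *
say((621,-47,240))
im=viewer.grab_frame('side');cv2.imwrite('pics/side3.png',im[:,:,::-1])
x=cv2.imread('pics/side3.png')[60:230,260:480];cv2.imwrite('pics/side3c.png',cv2.resize(x,None,fx=3.5,fy=3.5,interpolation=cv2.INTER_CUBIC))
print(((proj('side',[[562.5,-190.5,108]])-[260,60])*3.5).round())"
```

```text
t 10.75 [ 561.8 -190.7  238.8] w 91.1 F [ 0.3 -0.1 -1.2] q [-20.  22.  92.  -0.  66.  45.]
tool x,y,z in world
 [[-0.001  0.    -1.   ]
 [ 0.42  -0.907 -0.001]
 [-0.907 -0.42   0.001]]
(621, -47, 240) -> [ -0.12 -10.55 -11.41]
[[404. 257.]]
```

View pics/side3c.png

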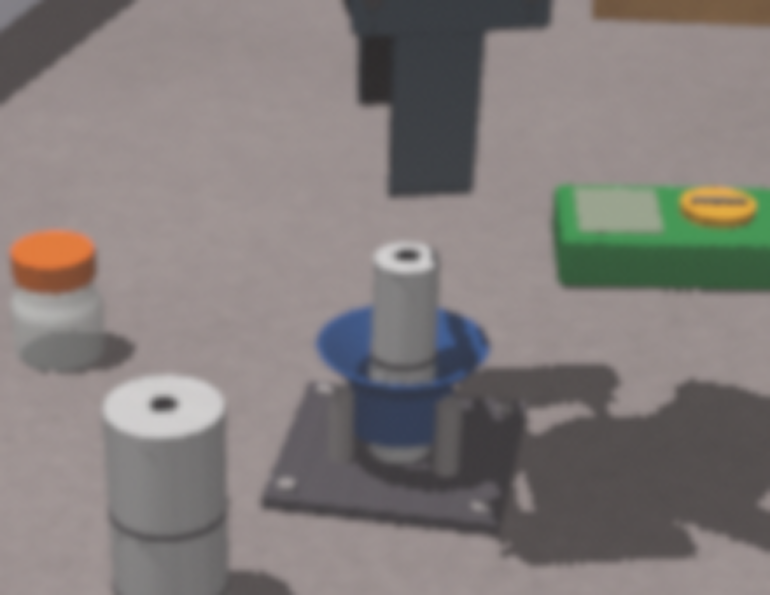

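The slim coupler stands through the ring: its top is at crop (406,255) against (404,257) predicted for z=108, and its foot shows below the ring. Next is the thick coupler.

>>> move_arm --moves '[[[-0.1, -3, -3.2], 0, 1], [[-0.1, -6, -6.5], 0, 1], [[-0.1, -9, -9.7], 0, 1], [[-0.1, -10.5, -11.4], 0, 1], [[-0.1, -10.5, -11.4], 0, 1], [[-0.1, -10.5, -11.4], 0, 1], [[-0.1, -10.5, -11.4], 0, 1]]' --force 40

```text
time_s: 11.68
ee_pos: [621.2, -49.0, 240.2]
ee_rot: [29.7, 90.0, -125.6]
force: [0.4, 0.7, -0.3]
gripper_width: 91.3
```

```bash
python3 -c "
from h import *
say((621,-47,136))"
```

```text
t 11.675 [621.2 -49.  240.2] w 91.3 F [ 0.4  0.7 -0.3] q [-6. 25. 88. -0. 68. 60.]
tool x,y,z in world
 [[-0.    -0.    -1.   ]
 [ 0.419 -0.908  0.   ]
 [-0.908 -0.419  0.001]]
(621, -47, 136) -> [10.42 -0.19 -0.07]
```

>>> move_arm --moves '[[[3, -0.1, 0], 0, 1], [[6, -0.2, -0.1], 0, 1], [[8, -0.2, -0.1], 0, 1], [[9.5, -0.2, -0.1], 0, 1], [[10.4, -0.2, -0.1], 0, 1], [[10.4, -0.2, -0.1], 0, 1], [[10.4, -0.2, -0.1], 0, 0.4], [[10.4, -0.2, -0.1], 0, 0.2], [[10.4, -0.2, -0.1], 0, 0.1], [[10.4, -0.2, -0.1], 0, 0], [[10.4, -0.2, -0.1], 0, -0.5], [[10.4, -0.2, -0.1], 0, -0.5], [[10.4, -0.2, -0.1], 0, -0.5], [[10.4, -0.2, -0.1], 0, -0.5]]' --force 40

```text
time_s: 13.42
ee_pos: [621.9, -45.6, 136.5]
ee_rot: [124.4, 89.9, -30.7]
force: [0.6, -2.2, 1.5]
gripper_width: 49.6
```

```bash
python3 -c "
from h import *
say((621,-47,220),(544,260.5,220))"
```

```text
t 13.425 [621.9 -45.6 136.5] w 49.6 F [ 0.6 -2.2  1.5] q [-5. 30. 95. -0. 55. 60.]
tool x,y,z in world
 [[ 0.001 -0.    -1.   ]
 [ 0.42  -0.907  0.001]
 [-0.907 -0.42  -0.001]]
(621, -47, 220) -> [-8.35  0.09  0.14]
(544, 260.5, 220) -> [ -8.37 -31.05  -5.8 ]
```

>>> move_arm --moves '[[[-1.5, 0, 0], 0, -0.5], [[-4, 0, 0], 0, -0.5], [[-7, 0, 0], 0, -0.5], [[-8.5, -1, -0.2], 0, -0.5], [[-8.5, -3, -0.6], 0, -0.5], [[-8.5, -6, -1.1], 0, -0.5], [[-8.5, -9.5, -1.8], 0, -0.5], [[-8.5, -13, -2.4], 0, -0.5], [[-8.5, -17, -3.2], 0, -0.5], [[-8.5, -21, -3.9], 0, -0.5], [[-8.5, -24.5, -4.6], 0, -0.5], [[-8.5, -27.5, -5.1], 0, -0.5], [[-8.5, -29.7, -5.5], 0, -0.5], [[-8.5, -31, -5.8], 0, -0.5], [[-8.5, -31, -5.8], 0, -0.5], [[-8.5, -31, -5.8], 0, -0.5], [[-8.5, -31, -5.8], 0, -0.5]]'

```text
time_s: 15.55
ee_pos: [544.3, 259.3, 221.3]
ee_rot: [74.9, 90.0, -80.4]
force: [-1.9, 0.3, -3.2]
gripper_width: 49.3
```

```bash
python3 -c "
from h import *
say((544,260.5,143))
im=viewer.grab_frame('side');cv2.imwrite('pics/side4.png',im[:,:,::-1])"
```

```text
t 15.55 [544.3 259.3 221.3] w 49.3 F [-1.9  0.3 -3.2] q [24. 24. 92. -0. 64. 90.]
tool x,y,z in world
 [[ 0.    -0.    -1.   ]
 [ 0.419 -0.908  0.   ]
 [-0.908 -0.419  0.   ]]
(544, 260.5, 143) -> [ 7.83 -0.12 -0.02]
```

View pics/side4.png

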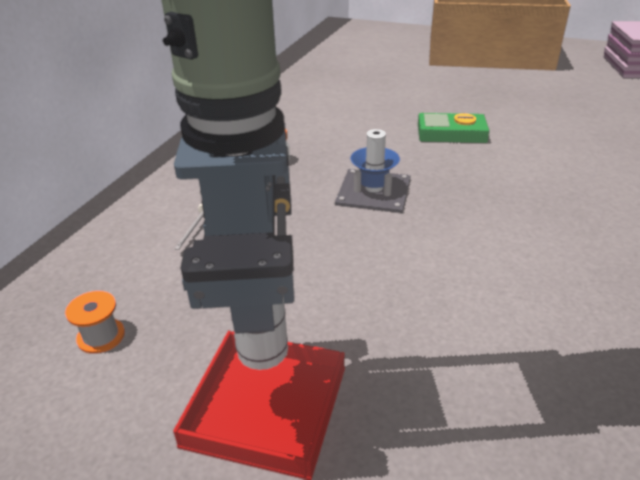

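The thick coupler hangs upright over the tray, its underside near (262,360) px. I'll lower it.

>>> move_arm --moves '[[[1.5, 0, 0], 0, -0.5], [[3.5, 0, 0], 0, -0.5], [[5, 0, 0], 0, -0.5], [[6.3, 0, 0], 0, -0.5], [[7, -0.1, 0], 0, -0.5], [[7.5, -0.1, 0], 0, -0.5], [[7.7, -0.1, 0], 0, -0.5], [[7.7, -0.1, 0], 0, -0.5], [[7.7, -0.1, 0], 0, -0.5]]'

```text
time_s: 16.73
ee_pos: [543.8, 261.2, 144.7]
ee_rot: [173.1, 89.9, 18.0]
force: [0.4, -0.6, -4.1]
gripper_width: 49.2
```

>>> move_arm --moves '[[[0.1, 0, 0], 0, -0.5], [[0.2, 0, 0], 0, -0.5], [[0.2, 0, 0], 0, -0.5], [[0.2, 0, 0], 0, -0.5]]'

```text
time_s: 17.23
ee_pos: [543.6, 261.1, 142.2]
ee_rot: [91.3, 90.0, -63.9]
force: [-0.2, 0.1, -2.9]
gripper_width: 49.4
```

>>> move_arm --moves '[[[0.05, 0, 0], 0, -0.5], [[0.1, 0, 0], 0, -0.5], [[0.1, 0, 0], 0, -0.5]]'

```text
time_s: 17.6
ee_pos: [543.6, 261.1, 141.5]
ee_rot: [158.5, 90.0, 3.3]
force: [-0.1, -0.2, -1.4]
gripper_width: 49.2
```

Contact is just beginning, and the height matches the expected 141.5. I'll go 0.5 mm further and release.

>>> move_arm --moves '[[[0.05, 0, 0], 0, -0.5], [[0.05, 0, 0], 0, -0.5], [[0.05, 0, 0], 0, 0.2], [[0.05, 0, 0], 0, 0.5], [[0.05, 0, 0], 0, 1], [[0.05, 0, 0], 0, 1], [[0.05, 0, 0], 0, 1], [[0.05, 0, 0], 0, 1], [[0.05, 0, 0], 0, 1], [[-1, 0, 0], 0, 1], [[-3, 0, 0], 0, 1], [[-6, 0, 0], 0, 1], [[-10, 0, 0], 0, 1], [[-13, 0, 0], 0, 1], [[-13, 10, 0], 0, 1], [[-13, 15, 8], 0, 1], [[-13, 18, 12], 0, 1], [[-13, 18, 12], 0, 1], [[-13, 18, 12], 0, 1], [[-13, 18, 12], 0, 1]]'

```text
time_s: 20.1
ee_pos: [510.8, 47.8, 272.0]
ee_rot: [173.4, 89.9, 18.2]
force: [0.0, -0.3, -0.2]
gripper_width: 91.3
```

```bash
python3 -c "
from h import *
say()
for n in('side','top'):
  im=viewer.grab_frame(n);cv2.imwrite('pics/%s5.png'%n,im[:,:,::-1])
print(proj('top',[[543.6,261,105],[562.5,-190.5,108]]).round(),proj('side',[[543.6,261,105],[562.5,-190.5,108]]).round())"
```

```text
t 20.1 [510.8  47.8 272. ] w 91.3 F [ 0.  -0.3 -0.2] q [ 4. 14. 99.  0. 67. 69.]
tool x,y,z in world
 [[ 0.002  0.001 -1.   ]
 [ 0.42  -0.908  0.   ]
 [-0.908 -0.42  -0.002]]
[[144. 239.]
 [446. 233.]] [[259. 338.]
 [375. 133.]]
```

View pics/side5.png

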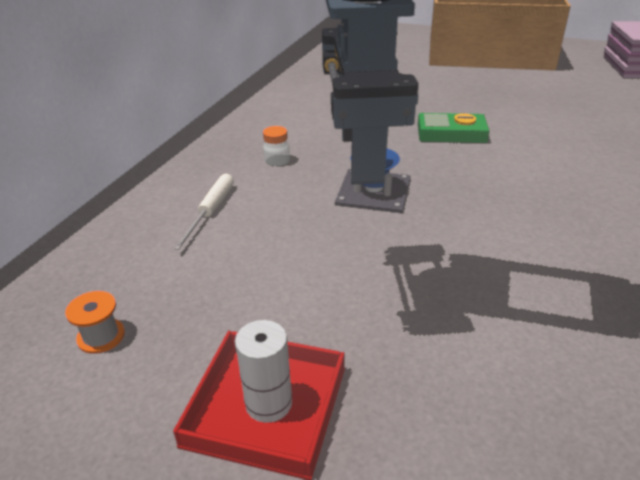

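View pics/top5.png

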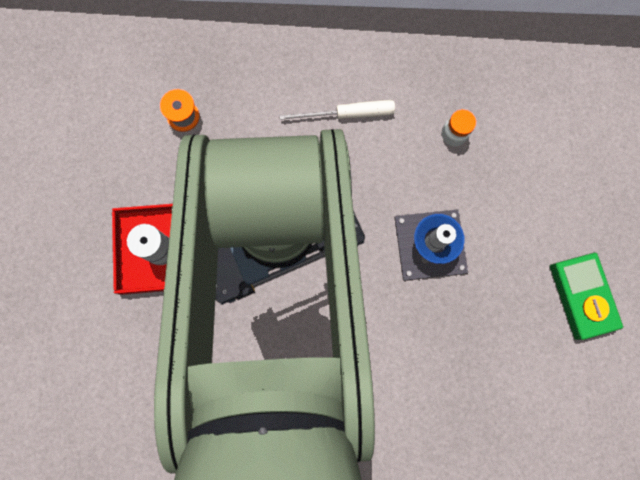

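Both couplers stand upright where predicted. In the top view the thick one is at (144,241) px, predicted (144,239), and the slim one is at (446,233), exactly as predicted. The arm touches nothing, so I'm handing in.

```bash
python3 -c "
from workcell import env
print(env.job_done())"
```

```text
the job is handed in; nothing more can be done
None
```

I finished the sort and handed it in at about 20 s. The slim coupler went in first: it slid down through the ring and stands on the gauge's foot plate. The thick coupler then went upright onto the tray floor, near its centre.

- **Positions:** in the last top view both coupler tops were within about 2 px of where they should be at full height. The side view showed the thick one upright in the tray.
- **Slim coupler:** the arm hid it in the final side view. An earlier side view, taken just after release, showed it seated with its foot visible below the ring.
- **Thick coupler:** contact when setting it down showed only as a small change in force (−2.9 to −1.4 N), but the height matched the tray floor.
- **Forces:** every wrist reading at the end of a move was about 4.5 N or less. At hand-in the gripper was open and clear of everything.

No check failed or disagreed.

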